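Put the stray plug housing away in the parts drawer

TASK

Pull the drawer of the grey unit right out until you feel it come up against its stop, put the black plug housing that lies by itself on the bench into the bin in the drawer that holds the others of its shape, and push the drawer fully shut. Keep the other parts in their bins, and leave the other things on the bench where they are.

Things in the scene. Friction and masses are not known exactly. Their poses are not given: they have to be found in the camera images.
- drawer_handle (a point): middle of the bar handle of the grey metal drawer unit (fixed): a round bar 10 thick and 100 long along the unit's y, its axis 42 in front of the drawer's panel and 48 above the bench, on two end posts. Moves with the drawer; its axes are the unit's: z up, the drawer slides out along -x, roughly to the robot's right. The unit is 240 deep x 180 wide x 85 high, with one drawer.
- drawer (a joint): how far the drawer is out, in m: 0 fully shut; it starts a little open. It grows until the slide meets its end stop, at roughly 0.2, which is to be felt. Sliding takes about 2 N. Drawer box inside: 196 (x) x 136 (y), walls 35 above its floor, which lies 19 above the bench; the front panel is 174 wide and 15 thick, its top edge 74 above the bench.
- bin_plugs: the bin that holds two plug housings, side by side in its +y half; its -y half is free. An open blue bin standing loose in the drawer, 85 (x, along the slide) x 130 (y) x 28 high outside, walls and floor 3. Origin: centre of its underside, z up. The two bins are alike and stand one behind the other, either one in front.
- bin_rounds: the bin that holds three round fittings. An open blue bin standing loose in the drawer, 85 (x, along the slide) x 130 (y) x 28 high outside, walls and floor 3. Origin: centre of its underside, z up. The two bins are alike and stand one behind the other, either one in front.
- stray: the one left on the bench. A plug housing: black body 42 x 20 x 16 (long, wide, high), a steel nose 12 x 8 and 10 long at its +x end, a round black tail 10 across and 10 long at its -x end; 62 long in all, 30 g. Origin: centre of the underside of the body; x along its length, z up.
- plug_a: in its bin from the start. A plug housing: black body 42 x 20 x 16 (long, wide, high), a steel nose 12 x 8 and 10 long at its +x end, a round black tail 10 across and 10 long at its -x end; 62 long in all, 30 g. Origin: centre of the underside of the body; x along its length, z up.
- plug_b: as plug_a.
- round_a: in its bin from the start. A round fitting: black mushroom-like turned part, 32 across, 27 high, foot 30 across. Origin: centre of its foot, z up.
- round_b: as round_a.
- round_c: as round_a.
- tape: a roll of yellow tape lying flat, 96 across, 24 high; bystander. Origin: centre of its underside.
- driver: a screwdriver lying on the bench; bystander. Origin: under its middle, x along it.
- jar: a brown jar, 56 across, 60 high, standing; bystander. Origin: centre of its underside.
- boards: a stack of green boards, 77 x 59 x 36 high; bystander. Origin: centre of its underside.
Mind the look-alikes: they are no part of the job. Leave any brown, purple or red look-alike of the stray alone.

How it is judged:
By the outcome, as a careful person would: the job done as asked, in the order asked, and still so for the second after the job is handed in, with the robot touching nothing.
It also fails if it takes over 58 s, if anything falls off the work surface, if the arm or the gripper's body presses on something with over 40 N, if the wrist force passes 120 N, or if a joint passes its speed limit or range.

ROBOT

A 6-joint arm with a two-finger parallel gripper is mounted at the origin on the work surface. World frame = base frame: x ahead of the robot, y to its left, z up, the work surface at z = 0. Lengths are in m, angles in rad, forces in N, time in s.
With the tool pointing down it reaches from about 0.25 to 0.8 m from the base axis. Payload 3.9 kg.
Tool frame: the origin (TCP) lies on the centre line of the jaws, within the pads' length; the fingertips stand 8 mm ahead of it and the grasp point (between the pads) lies 11 mm behind it; y points along the fingers, z is the direction in which the jaws open and shut, and the axes are right-handed (so a half turn about y gives the same grasp; the last joint's range is limited). The gripper opens to 85 mm and grips with 20 to 120 N. Pads are 22 mm wide; open, the fingers measure 114 mm over their backs; the gripper's body (76 mm by 85 mm) begins 54 mm behind the grasp point. The pads swing forward as they close: fully open they stand 13 mm farther back than shut.
Start: joints at [-1.336, 0.26, -0.138, 1.173, 0, 1.571], TCP at [0.122, -0.511, 0.239] pointing down, gripper open.
Joint ranges: [-2.78, 2.78], [-0.83, 1.72], [-1.28, 1.37], [-1.9, 2.12], [-1.57, 1.48], [-3.14, 3.14]. Speed limits (rad/s): [2.57, 2.57, 3.14, 3.14, 3.14, 3.14].

INTERFACE

Orientations are given as [roll, pitch, yaw] about the fixed x, y, z axes, in that order (R = Rz(yaw) Ry(pitch) Rx(roll)).
In Python, from workcell import r gives the robot as it stands. The module is installed in compiled form; this text tells all that it offers.
- The arm moves only by the shell command python3 -m crank 'ROWS' [OPENING]. ROWS is JSON, a list of rows, each a list of 4 numbers: the shift along the tool's x, y, z in mm, then the turn about the tool's y in rad. In form: [[dx, dy, dz, spin], ...]. A call has 1 to 12 rows; each row shifts and turns the commanded pose from where the row before left it, along the tool's axes as they then stand; what a row does not reach is not made up. A row lasts 1/12 s, in which the tool goes at most 41.7 mm and 7.16 degrees, less where a joint would pass 70% of its speed; a pose out of reach is approached as far as the arm can. A call with a gripper value outside its range is refused whole. OPENING is the closure, from 0 (fully open) to 1 (shut), set as the call begins (- or left out, the last holds). The fingers move at their own pace and stop on an object; the grip force is fixed at half the most. Time passes only in rows, so rows that do not move let the fingers close. It gives the time, the measured TCP pose, the force and the opening at its end, in the units of the state.
- r.observe(): the state, without advancing time (a new reading comes with each control period).
- r.capture(name): name is "scene" or "side" or "wrist"; returns a dict with "img" (480x640x3 uint8, blue, green, red), "intrinsics" (3x3 intrinsics, pixels), "cam_to_world" (4x4, takes a point from camera to world coordinates). Camera axes: x right, y down, z forward; pixel columns grow to the right and rows downward; lengths in m; the calibration is good to about 2 mm. A picture is of the moment at which its call begins. There is no depth.
- r.job_done(): hands the job in, once; it reports no verdict.
Trained networks look in a picture, given as the dict that the camera call returned (one of the last four; its "shot" number tells which), for a name from the list of things; names that differ only in an ending like _2 or _b are one class to them, and where a whole thing is asked for, a point or a joint stands for the part that bears it (a point fixed in the world has none). Each returns a list of dicts, best first, with "conf" (0 to 1); they miss things now and then, are a little off and sometimes report something else, mostly with a low value. They report only what shows in the picture. A call takes as long as a camera call. They do not tell look-alikes from the thing itself.
- r.recognise(picture, thing): "extent" ([left, top, right, bottom] in pixels, round what is visible of it).
- r.landmark_of(picture, thing): "point" ([column, row] in pixels: a listed point, or the origin of a listed thing).
The state is a dict: "t": time; "qpos": joint angles; "qvel": joint speeds; "effort": joint torques, N m; "position": TCP position; "orientation": TCP orientation; "wrist_force": force on the tool from outside, world axes, zero at the start; "torque": the same for the moment, N m; "gripper_width": opening from 0.0 (shut) to 1.0 (fully open).
Only numpy, scipy, OpenCV 4.12 (cv2) and the standard library are available. Lean on these libraries where they do the work, as an engineer would, in place of code of your own. Each camera call takes 0.05 s, during which the arm holds its last target. There are 200 camera calls.

## Working session

There is one attempt and no reset: what is moved stays moved. The work goes in short steps, Python scripts to look and compute and a shell command to move; the robot and the scene stay as the last step left them, time stands still between calls to the robot, and variables do not carry over. Pictures are saved under pics/ and viewed, about 8 in all and at most 12, crops included, and the job is handed in when it is done.

```bash
mkdir -p pics; cat > h.py <<'E'
import numpy as np, cv2
from workcell import r
def ray(p,px):
    K=np.array(p["intrinsics"]);T=np.array(p["cam_to_world"])
    d=T[:3,:3]@np.linalg.solve(K,[px[0],px[1],1.]);return T[:3,3],d/np.linalg.norm(d)
def atz(p,px,z):
    o,d=ray(p,px);return (o+d*(z-o[2])/d[2]).round(4)
def tri(pp):
    A=np.zeros((3,3));b=np.zeros(3);R=[ray(p,x) for p,x in pp]
    for o,d in R:
        M=np.eye(3)-np.outer(d,d);A+=M;b+=M@o
    X=np.linalg.solve(A,b);return X.round(4),[round(float(np.linalg.norm((np.eye(3)-np.outer(d,d))@(X-o))),4) for o,d in R]
def proj(p,X):
    K=np.array(p["intrinsics"]);T=np.linalg.inv(np.array(p["cam_to_world"]))
    c=K@(T[:3,:3]@np.array(X)+T[:3,3]);return (c[:2]/c[2]).round(1)
E
python3 - <<'E'
from h import *
s=r.observe();print(s)
P={}
for n in("scene","side"):
    p=P[n]=r.capture(n);cv2.imwrite(f"pics/{n}0.png",p["img"]);print(n,np.array(p["cam_to_world"]).round(3).tolist())
    for t in("drawer_handle","stray","bin_plugs","bin_rounds","round_a","tape","driver","jar","boards"):
        print(t,[(np.round(d["point"]).tolist(),round(d["conf"],2),atz(p,d["point"],0.048 if t=="drawer_handle" else 0.0 if t in("stray","tape","driver","jar","boards") else .02).tolist()) for d in r.landmark_of(p,t)][:6])
E
```

```text
{'t': 0.0, 'qpos': array([-1.33598666e+00,  2.60646727e-01, -1.39420550e-01,  1.17268722e+00,
       -4.98940281e-07,  1.57082280e+00]), 'qvel': array([-6.50226533e-04, -1.40356568e-03,  2.02618981e-03,  4.12022496e-04,
       -7.31705666e-05,  2.93525913e-04]), 'effort': array([ 7.10916629e-04, -4.05678427e+01,  2.53923261e+01,  1.87544245e-02,
        1.22149568e-04,  3.36407510e-06]), 'position': array([ 0.12198539, -0.50992514,  0.23846496]), 'orientation': array([-1.57275450e+00, -5.50770245e-07, -2.90680945e+00]), 'wrist_force': array([-0.19748648,  0.00083391, -0.70199169]), 'torque': array([ 0.00783763, -0.01166334, -0.00640175]), 'gripper_width': 1.0010111294587745}
scene [[-0.185, 0.703, -0.687, 1.526], [0.982, 0.148, -0.113, 0.18], [0.022, -0.696, -0.718, 1.102], [0.0, 0.0, 0.0, 1.0]]
drawer_handle [([353.0, 275.0], 0.92, [0.6069, 0.1074, 0.048])]
stray [([243.0, 270.0], 0.72, [0.6054, -0.1705, 0.0]), ([244.0, 236.0], 0.69, [0.4898, -0.2013, 0.0]), ([217.0, 250.0], 0.55, [0.5525, -0.2566, 0.0]), ([183.0, 232.0], 0.46, [0.5099, -0.3658, 0.0])]
bin_plugs []
bin_rounds []
rou
[... 447 characters left out ...]
, 0.048]), ([337.0, 187.0], 0.36, [0.6142, 0.1619, 0.048])]
stray [([379.0, 317.0], 0.98, [0.5963, -0.1751, 0.0]), ([367.0, 430.0], 0.94, [0.5106, -0.3691, 0.0]), ([318.0, 344.0], 0.71, [0.4794, -0.2044, 0.0]), ([370.0, 363.0], 0.66, [0.551, -0.2628, 0.0])]
bin_plugs [([335.0, 186.0], 0.69, [0.621, 0.204, 0.02])]
bin_rounds []
round_a [([368.0, 367.0], 0.59, [0.5407, -0.2815, 0.02])]
tape [([461.0, 344.0], 0.87, [0.7078, -0.2635, 0.0]), ([335.0, 186.0], 0.72, [0.6306, 0.232, 0.0]), ([226.0, 420.0], 0.27, [0.3185, -0.3042, 0.0])]
driver [([228.0, 421.0], 0.97, [0.3208, -0.3058, 0.0])]
jar [([480.0, 422.0], 0.8, [0.6709, -0.3975, 0.0]), ([460.0, 346.0], 0.73, [0.7049, -0.2669, 0.0])]
boards []
```

View pics/side0.png

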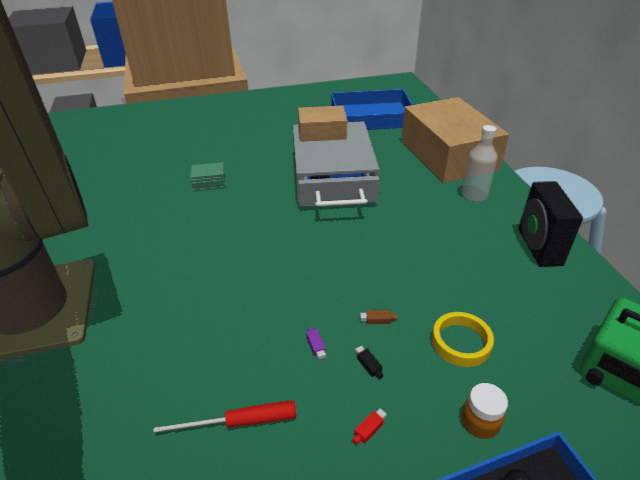

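View pics/scene0.png

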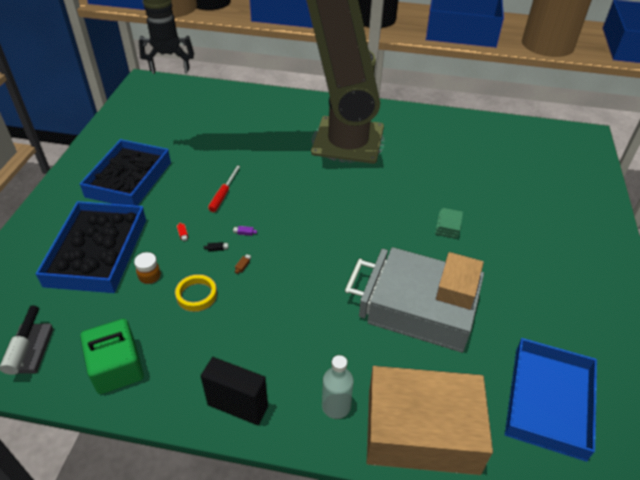

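The black one lies at side (370,363) and scene (216,246). The look-alikes in the side picture are brown (379,317), purple (317,342) and red (370,427). The handle is at side (340,203). Next I move above the handle for a close look.

```bash
python3 -m crank '[[-30,0,-20,0],[-30,0,-20,0],[-30,0,-20,0],[-30,0,-20,0],[-30,0,-20,0],[-30,0,-20,0],[-30,0,-20,0],[-30,0,-20,0],[-30,0,-20,0],[-30,0,-20,0]]' 0
python3 - <<'E'
from h import *
p=r.capture("wrist");cv2.imwrite("pics/w0.png",p["img"]);print(np.array(p["cam_to_world"]).round(3).tolist(),np.array(p["intrinsics"]).round(0).tolist())
print(r.observe()["position"])
for t in("drawer_handle","stray"):
    print(t,[(np.round(d["point"]).tolist(),round(d["conf"],2),atz(p,d["point"],0.048 if t=="drawer_handle" else 0.0).tolist()) for d in r.landmark_of(p,t)])
E
```

```text
t: 1.83
position: [0.3683, -0.2448, 0.2396]
orientation: [-1.57, 0.0, -2.907]
wrist_force: [0.3, -0.9, 0.4]
gripper_width: 0.996
[[0.233, -0.928, -0.291, 0.442], [-0.972, -0.222, -0.07, -0.226], [0.0, 0.299, -0.954, 0.374], [0.0, 0.0, 0.0, 1.0]] [[400.0, 0.0, 326.0], [0.0, 400.0, 237.0], [0.0, 0.0, 1.0]]
[ 0.37251343 -0.24068997  0.23958057]
drawer_handle []
stray [([311.0, 66.0], 0.88, [0.476, -0.2051, 0.0]), ([503.0, 64.0], 0.79, [0.5159, -0.3658, 0.0])]
```

View pics/w0.png

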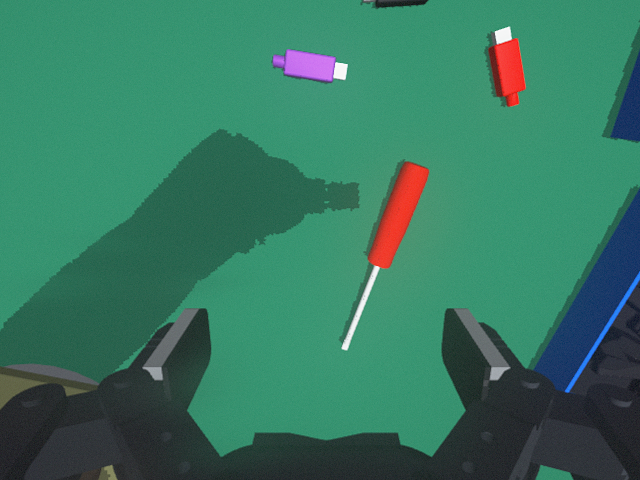

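The wrist view shows purple (310,66), red (508,66), the driver, and the black plug just at the top edge (400,2). I'll go on to the handle.

```bash
python3 -m crank '[[-18,0,-35,0],[-18,0,-35,0],[-18,0,-35,0],[-18,0,-35,0],[-18,0,-35,0],[-18,0,-35,0],[-18,0,-35,0],[-18,0,-35,0],[0,0,0,0]]' 0.5
python3 - <<'E'
from h import *
p=r.capture("wrist");cv2.imwrite("pics/w1.png",p["img"]);np.savez("w1.npz",**{k:np.array(p[k]) for k in("img","intrinsics","cam_to_world")})
q=r.capture("side");np.savez("s1.npz",**{k:np.array(q[k]) for k in("img","intrinsics","cam_to_world")})
a=r.landmark_of(p,"drawer_handle");b=r.landmark_of(q,"drawer_handle")
print(a,b,r.observe()["position"],r.observe()["gripper_width"])
if a and b: print(tri([(p,a[0]["point"]),(q,b[0]["point"])]),atz(p,a[0]["point"],.048))
print([d["extent"] for d in r.recognise(p,"drawer_handle")])
E
```

```text
t: 2.73
position: [0.4441, 0.0641, 0.2395]
orientation: [-1.573, 0.003, -2.901]
wrist_force: [0.1, 0.2, 0.5]
gripper_width: 0.5
[] [{'point': [341.9, 204.4], 'conf': 0.59}] [0.44187523 0.05815944 0.23916757] 0.5013854434719536
[[189.5, 1.1, 320.9, 75.5]]
```

View pics/w1.png

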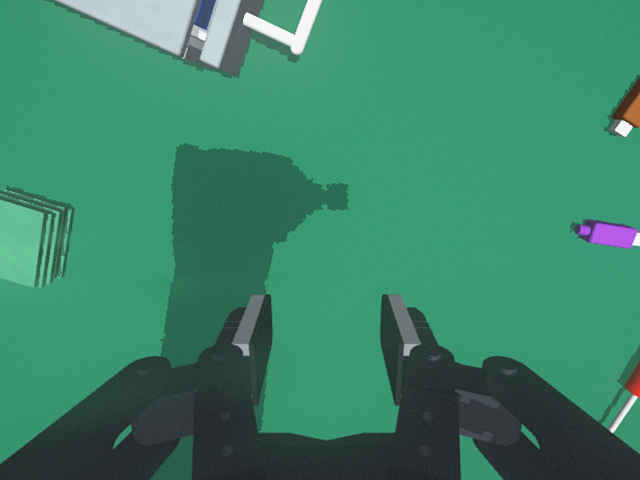

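The handle is at the top edge, with its near corner at (297,50) and the bar tilted clockwise. I'll move forward and turn.

```bash
python3 -m crank '[[-30,0,0,0.12],[-30,0,0,0.12],[-30,0,0,0.12],[0,0,0,0],[0,0,0,0]]' 0.5
python3 - <<'E'
from h import *
p=r.capture("wrist");cv2.imwrite("pics/w2.png",p["img"]);np.savez("w2.npz",**{k:np.array(p[k]) for k in("img","intrinsics","cam_to_world")})
a=r.landmark_of(p,"drawer_handle");q=r.capture("side");b=r.landmark_of(q,"drawer_handle")
print(a,b,r.observe()["position"],r.observe()["orientation"],r.observe()["qpos"])
if a:
  print(atz(p,a[0]["point"],.048))
  if b:print(tri([(p,a[0]["point"]),(q,b[0]["point"])]))
E
```

```text
t: 3.4
position: [0.5333, -0.0004, 0.2387]
orientation: [-1.628, -0.006, 3.109]
wrist_force: [-0.0, 0.1, -0.1]
gripper_width: 0.5
[{'point': [200.5, 121.5], 'conf': 0.83}] [{'point': [343.7, 204.1], 'conf': 0.97}] [0.53128566 0.00324705 0.23939018] [-1.62846251 -0.00639575  3.11496367] [-0.02777926  0.27525214 -0.11798401  1.18402233  0.05765879  3.14044048]
[0.6039 0.1086 0.048 ]
(array([0.6087, 0.1085, 0.0415]), [0.0055, 0.0055])
```

View pics/w2.png

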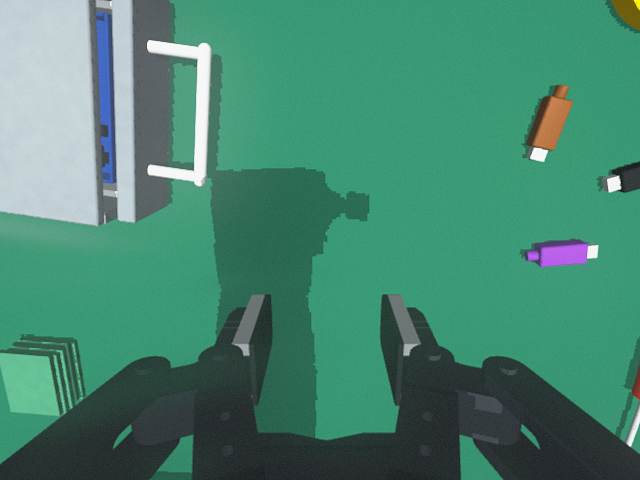

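The whole bar is in view, from (205,47) to (201,182), with the panel at left. Joint 6 is at its limit (3.14), so I'll take the equivalent half-turned grasp. First I compute the bar's direction.

```bash
python3 - <<'E'
from h import *
p=dict(np.load("w2.npz"))
a=atz(p,(205,47),.05);b=atz(p,(201,182),.05);d=a-b;print(a,b,np.linalg.norm(d),np.arctan2(d[1],d[0]),(a+b)/2)
q=dict(np.load("s1.npz"));g=q["img"][190:215,305:380].astype(int).min(2);m=g>185
ys,xs=np.nonzero(m);print([(c+305,190+ys[xs==c].mean().round(1)) for c in sorted(set(xs))][::4])
# stray visible in side: dark blob
im=q["img"][335:390,345:395];m=(im.astype(int).max(2)<45).astype(np.uint8)
n,l,s,c=cv2.connectedComponentsWithStats(m);i=1+s[1:,4].argmax();print(s[i],c[i]+[345,335],cv2.minAreaRect(np.argwhere(l==i)[:,::-1].astype(np.float32)))
E
python3 -m crank '[[0,0,0,-0.12],[0,0,0,-0.12],[0,0,0,-0.12],[0,0,0,-0.12],[0,0,0,-0.12],[0,0,0,-0.12],[0,0,0,-0.12],[0,0,0,-0.12],[0,0,0,-0.12],[0,0,0,-0.12],[0,0,0,-0.12],[0,0,0,-0.12]]'
```

```text
[0.6571 0.0974 0.05  ] [0.5559 0.1137 0.05  ] 0.10250429259304222 -0.15969564405517628 [0.6065  0.10555 0.05   ]
[(np.int64(316), np.float64(203.0)), (np.int64(320), np.float64(202.0)), (np.int64(324), np.float64(202.0)), (np.int64(328), np.float64(202.0)), (np.int64(332), np.float64(202.0)), (np.int64(336), np.float64(201.5)), (np.int64(340), np.float64(201.5)), (np.int64(344), np.float64(201.0)), (np.int64(348), np.float64(201.0)), (np.int64(352), np.float64(201.0)), (np.int64(356), np.float64(200.5)), (np.int64(360), np.float64(195.5)), (np.int64(364), np.float64(200.0))]
[ 12  14  26  30 399] [370.10275689 363.49373434] ((25.938461303710938, 29.492307662963867), (32.451141357421875, 14.208338737487793), 52.12501525878906)
t: 4.6
position: [0.5314, 0.0044, 0.2397]
orientation: [-1.583, 0.056, -1.721]
wrist_force: [0.5, 0.1, -0.1]
gripper_width: 0.499
```

```bash
python3 -m crank '[[0,0,0,-0.12],[0,0,0,-0.12],[0,0,0,-0.12],[0,0,0,-0.12],[0,0,0,-0.12],[0,0,0,-0.12],[0,0,0,-0.12],[0,0,0,-0.12],[0,0,0,-0.12],[0,0,0,-0.12],[0,0,0,-0.12],[0,0,0,-0.12]]' 0.55; python3 -m crank '[[0,0,0,-0.12],[0,0,0,-0.05],[0,0,0,0]]'
python3 - <<'E'
from h import *
w=dict(np.load("w2.npz"));q=dict(np.load("s1.npz"))
print(tri([(w,(203,114.5)),(q,(341,201.5))]))
s=r.observe();print(s["position"],s["orientation"],s["qpos"])
E
```

```text
t: 5.6
position: [0.5314, 0.0044, 0.2397]
orientation: [-1.516, 0.02, -0.28]
wrist_force: [0.6, -0.8, -0.2]
gripper_width: 0.449
t: 5.85
position: [0.5316, 0.0043, 0.2397]
orientation: [-1.514, 0.011, -0.115]
wrist_force: [-0.3, 0.1, 0.5]
gripper_width: 0.455
(array([0.6083, 0.1061, 0.0482]), [0.0008, 0.0008])
[0.53155785 0.00431315 0.23973179] [-1.51393857  0.01060488 -0.11536739] [-0.025712    0.27485102 -0.11763755  1.18377382  0.05757866  0.08979955]
```

```bash
cat >> h.py <<'E'
from scipy.spatial.transform import Rotation as Ro
def go(target,spin=0,pos=None):
    s=r.observe();R=Ro.from_euler("xyz",s["orientation"]).as_matrix()
    R=R@Ro.from_euler("y",spin).as_matrix();pos=s["position"] if pos is None else pos
    print("mm tool axes after spin:",(R.T@(np.array(target)-pos)*1000).round(1),"y axis",R[:,1].round(3),"yaw",np.arctan2(R[1,0],R[0,0]).round(3),"rpy",s["orientation"].round(3))
E
python3 - <<'E'
from h import *
g=np.array([.6075,.106,.048])
s=r.observe();R=Ro.from_euler("xyz",s["orientation"]).as_matrix()
t=g+.011*R[:,1];print(t);go(t,.045);go(t-.06*R[:,1],.045)
E
```

```text
[0.60745627 0.10663435 0.03701839]
mm tool axes after spin: [ 61.3 208.  101.6] y axis [-0.004  0.058 -0.998] yaw -0.16 rpy [-1.514  0.011 -0.115]
mm tool axes after spin: [ 61.3 148.  101.6] y axis [-0.004  0.058 -0.998] yaw -0.16 rpy [-1.514  0.011 -0.115]
```

```bash
python3 -m crank '[[0,0,0,0.045],[10.2,10,17,0],[10.2,15,17,0],[10.2,30,17,0],[10.2,31,17,0],[10.2,31,17,0],[10.3,31,16.6,0],[0,0,0,0],[0,0,0,0]]' 0.65
python3 - <<'E'
from h import *
s=r.observe();R=Ro.from_euler("xyz",s["orientation"]).as_matrix()
t=np.array([.6075,.106,.048])+.011*R[:,1];go(t);print(s["gripper_width"])
p=r.capture("wrist");cv2.imwrite("pics/w3.png",p["img"])
print(proj(p,[.6075,.106,.048]))
q=r.capture("side");cv2.imwrite("pics/s3.png",cv2.resize(q["img"][100:260,260:420],None,fx=3,fy=3))
c=p["img"];s3=cv2.resize(q["img"][90:250,240:440],(600,480));cv2.imwrite("pics/c3.png",cv2.resize(np.hstack([c,s3]),(800,310)))
E
```

```text
t: 6.6
position: [0.6068, 0.103, 0.0946]
orientation: [-1.516, 0.018, -0.161]
wrist_force: [-0.1, -0.5, 0.4]
gripper_width: 0.35
mm tool axes after spin: [ 1.  57.6  0.5] y axis [-0.009  0.057 -0.998] yaw -0.161 rpy [-1.516  0.018 -0.161]
0.3500929199092115
[325.8 278.4]
```

View pics/c3.png

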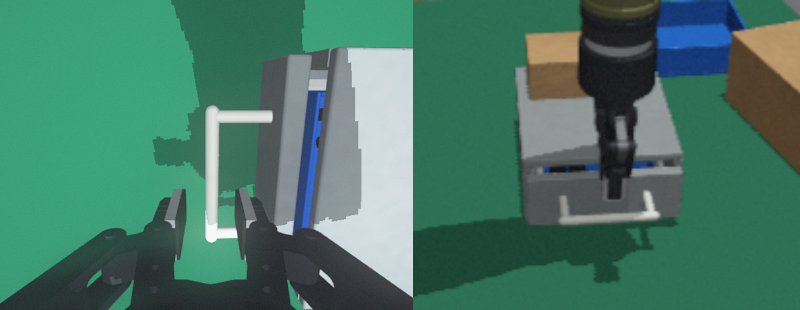

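The bar lies centred between the pads (wrist, column about 211 of 413), so I go down and grip.

```bash
python3 -m crank '[[0,20,0,0],[0,20,0,0],[1,17,0,0],[0,0,0,0],[0,0,0,0]]'; python3 -m crank '[[0,0,0,0],[0,0,0,0],[0,0,0,0],[0,0,0,0]]' 1; python3 -m crank '[[0,0,-8,0],[0,0,-15,0],[0,0,-20,0],[0,0,-20,0],[0,0,-20,0],[0,0,-20,0],[0,0,-20,0],[0,0,-10,0]]'
```

```text
t: 7.12
position: [0.6096, 0.1045, 0.0409]
orientation: [-1.514, 0.013, -0.164]
wrist_force: [0.9, -0.4, 0.7]
gripper_width: 0.352
t: 7.45
position: [0.6112, 0.1053, 0.0421]
orientation: [-1.513, 0.01, -0.163]
wrist_force: [-1.2, -0.8, 6.6]
gripper_width: 0.088
t: 8.12
position: [0.5891, -0.0261, 0.0416]
orientation: [-1.51, 0.007, -0.164]
wrist_force: [-17.3, 5.5, 56.9]
gripper_width: 0.089
```

The tool's 3° tilt drove it downward during the pull, giving 57 N vertically. I'll correct the height before going on.

```bash
python3 -m crank '[[0,-4,0,0],[0,-3.5,0,0],[0,0,0,0]]'; python3 - <<'E'
from h import *
s=r.observe();print(s["wrist_force"],s["torque"],s["position"])
E
```

```text
t: 8.37
position: [0.5888, -0.027, 0.042]
orientation: [-1.515, 0.011, -0.164]
wrist_force: [-4.3, -0.8, 14.7]
gripper_width: 0.091
[-4.32290792 -0.77733007 14.73879846] [-0.03188288  0.95416554  0.02440545] [ 0.58877493 -0.02697952  0.04200003]
```

```bash
python3 -m crank '[[0,-2.2,-10,0],[0,-0.6,-10,0],[0,-0.5,-8,0],[0,0,0,0]]'; python3 -m crank '[[0,-0.3,-5,0],[0,-0.3,-5,0],[0,0,0,0]]';  python3 -m crank '[[0,-0.3,-5,0],[0,-0.3,-5,0],[0,0,0,0]]'
```

```text
t: 8.7
position: [0.5838, -0.0559, 0.0421]
orientation: [-1.516, 0.012, -0.164]
wrist_force: [-1.6, -0.7, 8.1]
gripper_width: 0.088
t: 8.95
position: [0.5823, -0.0651, 0.0421]
orientation: [-1.515, 0.012, -0.164]
wrist_force: [-2.5, -1.3, 8.2]
gripper_width: 0.087
t: 9.2
position: [0.5806, -0.0749, 0.0421]
orientation: [-1.515, 0.013, -0.164]
wrist_force: [-1.8, -1.2, 7.4]
gripper_width: 0.087
```

```bash
python3 -m crank '[[0,-0.3,-5,0],[0,0,0,0]]';  python3 -m crank '[[0,-0.3,-5,0],[0,0,0,0]]';  python3 -m crank '[[0,-0.3,-5,0],[0,0,0,0]]'
```

```text
t: 9.37
position: [0.5798, -0.0797, 0.0421]
orientation: [-1.515, 0.013, -0.163]
wrist_force: [-2.5, -0.1, 8.1]
gripper_width: 0.087
t: 9.53
position: [0.579, -0.0846, 0.0421]
orientation: [-1.515, 0.013, -0.163]
wrist_force: [-2.9, -0.2, 7.8]
gripper_width: 0.086
t: 9.7
position: [0.5784, -0.0876, 0.0421]
orientation: [-1.511, 0.013, -0.162]
wrist_force: [-1.8, 4.9, 7.5]
gripper_width: 0.088
```

```bash
python3 -m crank '[[0,-0.2,-4,0],[0,0,0,0]]';  python3 -m crank '[[0,-0.2,-3,0],[0,0,0,0]]'
```

```text
t: 9.87
position: [0.5784, -0.0877, 0.0421]
orientation: [-1.502, 0.013, -0.16]
wrist_force: [0.9, 14.3, 6.5]
gripper_width: 0.09
t: 10.03
position: [0.5784, -0.0878, 0.0421]
orientation: [-1.496, 0.013, -0.159]
wrist_force: [1.4, 21.5, 6.0]
gripper_width: 0.088
```

The stop is felt: two commanded steps gave no motion, while the reaction rose 5, 14, 21 N. I'll unload, release and lift.

```bash
python3 -m crank '[[0,0.3,5,0],[0,0.2,3,0],[0,0,0,0]]'; python3 -m crank '[[0,0,0,0],[0,0,0,0],[0,0,0,0]]' 0.65; python3 -m crank '[[0,-10,0,0],[0,-25,0,0],[0,-35,0,0],[0,-35,0,0],[0,-35,0,0],[0,-35,0,0],[0,-20,0,0],[0,0,0,0]]'
python3 - <<'E'
from h import *
q=r.capture("side");n,t=(359,351),(382,377)
a=atz(q,n,.006);b=atz(q,t,.006);print(a,b,np.linalg.norm(a-b),np.arctan2(*(a-b)[[1,0]]))
c=r.landmark_of(q,"stray");s=r.capture("scene");d=r.landmark_of(s,"stray")
for k,f in((q,c),(s,d)): print([(x["point"],atz(k,x["point"],0)) for x in f])
for th in("bin_plugs","bin_rounds","plug_a","round_a","drawer_handle"):
    print(th,[(x["point"],round(x["conf"],2),atz(q,x["point"],.022)) for x in r.landmark_of(q,th)],[(x["point"],round(x["conf"],2),atz(s,x["point"],.022)) for x in r.landmark_of(s,th)])
cv2.imwrite("pics/c4.png",np.hstack([cv2.resize(q["img"][120:400,270:430],(340,595)),cv2.resize(s["img"][210:350,180:500],(455,595*0+200)) if 0 else cv2.copyMakeBorder(cv2.resize(s["img"][210:350,200:430],(455,277)),0,318,0,0,0)]))
E
```

```text
t: 10.28
position: [0.5785, -0.087, 0.0421]
orientation: [-1.514, 0.013, -0.162]
wrist_force: [-1.8, 2.4, 7.5]
gripper_width: 0.089
t: 10.53
position: [0.578, -0.088, 0.0409]
orientation: [-1.515, 0.014, -0.163]
wrist_force: [0.9, -0.0, 0.3]
gripper_width: 0.352
t: 11.2
position: [0.5818, -0.1, 0.2424]
orientation: [-1.515, 0.003, -0.163]
wrist_force: [0.6, 0.5, -0.5]
gripper_width: 0.348
[ 0.5393 -0.2399  0.006 ] [ 0.5587 -0.2955  0.006 ] 0.05888735008471681 1.906509453899159
[([365.5, 427.0], array([ 0.5099, -0.3643,  0.    ])), ([378.1, 317.7], array([ 0.5943, -0.1765,  0.    ])), ([370.0, 363.0], array([ 0.5508, -0.2623,  0.    ])), ([316.7, 344.0], array([ 0.4777, -0.2045,  0.    ]))]
[([217.0, 247.1], array([ 0.5435, -0.2595,  0.    ])), ([244.1, 235.6], array([ 0.488, -0.202,  0.   ])), ([182.6, 235.7], array([ 0.5221, -0.3616,  0.    ])), ([243.7, 267.0], array([ 0.5964, -0.172 ,  0.    ]))]
bin_plugs [([349.2, 206.9], 0.61, array([0.6297, 0.1177, 0.022 ])), ([342.3, 238.2], 0.56, array([0.5861, 0.0205, 0.022 ]))] [([321.0, 271.6], 0.85, array([0.5907, 0.0261, 0.022 ]))]
bin_
[... 317 characters left out ...]
.0], 0.73, array([0.5709, 0.0316, 0.022 ])), ([320.7, 236.6], 0.67, array([0.5456, 0.0364, 0.022 ]))] [([328.3, 257.6], 0.66, array([0.5406, 0.0354, 0.022 ])), ([324.4, 266.2], 0.48, array([0.5713, 0.0311, 0.022 ]))]
round_a [([326.5, 200.7], 0.71, array([0.5881, 0.1525, 0.022 ])), ([350.0, 205.3], 0.64, array([0.633 , 0.1228, 0.022 ])), ([325.1, 214.9], 0.6, array([0.5722, 0.1036, 0.022 ]))] [([353.5, 269.4], 0.57, array([0.567, 0.104, 0.022])), ([368.8, 274.8], 0.45, array([0.5769, 0.1437, 0.022 ])), ([356.1, 292.7], 0.44, array([0.6396, 0.1212, 0.022 ]))]
drawer_handle [([356.3, 266.5], 0.76, array([ 0.5886, -0.0653,  0.022 ]))] [([278.2, 251.7], 0.96, array([ 0.5467, -0.0935,  0.022 ]))]
```

View pics/c4.png

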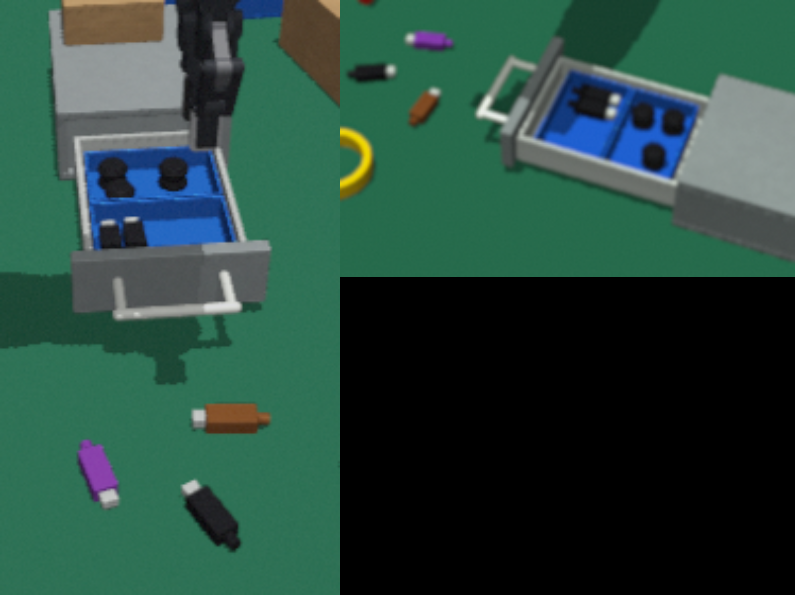

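Open drawer as seen: the plugs bin is in front, with two plugs in the base-side half (+y) and the far half free. The rounds bin is behind. The black stray is at side (370,363), with its nose up-left. I turn the tool along the stray's axis.

```bash
python3 -m crank '[[0,0,0,0.12],[0,0,0,0.12],[0,0,0,0.12],[0,0,0,0.12],[0,0,0,0.12],[0,0,0,0.12],[0,0,0,0.12],[0,0,0,0.12],[0,0,0,0.11],[0,0,0,0],[0,0,0,0]]' 0.5
python3 - <<'E'
from h import *
go([.549,-.264,.085])
E
```

```text
t: 12.82
position: [0.5789, -0.0989, 0.236]
orientation: [-1.555, 0.056, -1.23]
wrist_force: [0.1, -0.0, 0.5]
gripper_width: 0.503
mm tool axes after spin: [153.8 141.3 -85.6] y axis [-0.004  0.058 -0.998] yaw -1.23 rpy [-1.555  0.056 -1.23 ]
```

```bash
python3 -m crank '[[25.6,10,-14.3,0],[25.6,20,-14.3,0],[25.6,27,-14.3,0],[25.6,27,-14.3,0],[25.6,28,-14.3,0],[25.6,28,-14.3,0],[0,0,0,0],[0,0,0,0]]'
python3 - <<'E'
from h import *
p=r.capture("wrist");q=r.capture("side");np.savez("w5.npz",**{k:np.array(p[k]) for k in("img","intrinsics","cam_to_world")});np.savez("s5.npz",**{k:np.array(q[k]) for k in("img","intrinsics","cam_to_world")})
cv2.imwrite("pics/w5.png",p["img"])
go([.549,-.264,.02])
c=r.landmark_of(p,"stray");print([(x["point"],round(x["conf"],2),atz(p,x["point"],0)) for x in c])
if c: print(tri([(p,c[0]["point"]),(q,(370,363.3))]))
E
```

```text
t: 13.48
position: [0.5462, -0.2644, 0.0841]
orientation: [-1.558, 0.059, -1.234]
wrist_force: [-0.7, 0.1, 0.0]
gripper_width: 0.503
mm tool axes after spin: [ 4.1 66.9 -0.9] y axis [-0.003  0.058 -0.998] yaw -1.231 rpy [-1.554  0.056 -1.231]
[([234.8, 112.6], 0.71, array([ 0.4742, -0.203 ,  0.    ])), ([325.8, 255.3], 0.67, array([ 0.546 , -0.2618,  0.    ])), ([456.0, 144.9], 0.61, array([ 0.5924, -0.1794,  0.    ]))]
(array([ 0.5143, -0.2305,  0.0007]), [0.0479, 0.0479])
```

View pics/w5.png

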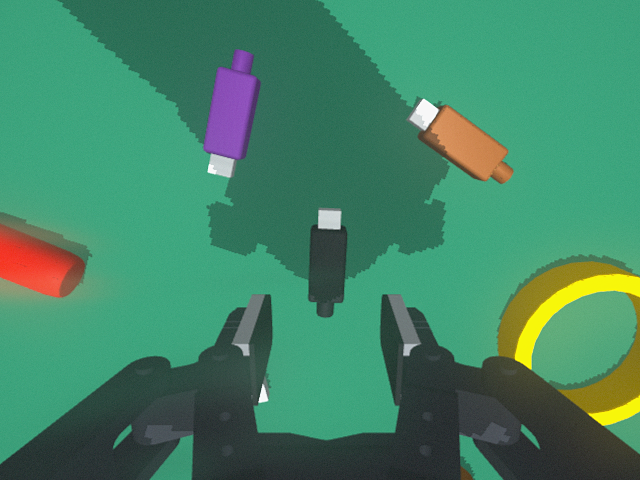

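The black plug is centred between the pads at (326,262), nose up, and aligned. Purple (232,112), brown (463,140) and red are clear of it. I check the height and go down.

```bash
python3 - <<'E'
from h import *
w=dict(np.load("w5.npz"));q=dict(np.load("s5.npz"));print(tri([(w,(326.,255.3)),(q,(370,363.3))]),tri([(w,(329.5,226)),(q,(362,354))]))
go([.547,-.262,.012])
E
python3 -m crank '[[0,25,0,0],[0,25,0,0],[0,15,-1,0],[1,7,-1,0],[0,0,0,0],[0,0,0,0]]'
```

```text
(array([ 5.484e-01, -2.624e-01, -5.000e-04]), [0.0023, 0.0023]) (array([ 0.5426, -0.2443,  0.0026]), [0.0006, 0.0006])
mm tool axes after spin: [ 1.9 75.6 -3. ] y axis [-0.002  0.057 -0.998] yaw -1.231 rpy [-1.554  0.055 -1.231]
t: 14.13
position: [0.5474, -0.2611, 0.0156]
orientation: [-1.554, 0.055, -1.231]
wrist_force: [0.3, -0.3, 0.6]
gripper_width: 0.501
```

```bash
python3 -m crank '[[0,3,0,0],[0,0,0,0],[0,0,0,0],[0,0,0,0],[0,0,0,0],[0,0,0,0]]' 1; python3 -m crank '[[0,-15,0,0],[0,-25,0,0],[0,-35,0,0],[0,-35,0,0],[0,-20,0,0],[0,0,0,0]]'
python3 - <<'E'
from h import *
q=r.capture("side");s=r.capture("scene")
def f(x,l): return [(d["point"],round(d["conf"],2),atz(x,d["point"],.022).tolist()) for d in r.landmark_of(x,l)]
for l in("bin_plugs","plug_a","drawer_handle"):print(l,f(q,l),f(s,l))
print(r.observe()["gripper_width"])
go([.549,-.264,.13],.496)
E
```

```text
t: 14.63
position: [0.5476, -0.2616, 0.0129]
orientation: [-1.553, 0.054, -1.233]
wrist_force: [0.5, 0.7, 5.5]
gripper_width: 0.213
t: 15.13
position: [0.55, -0.2706, 0.1469]
orientation: [-1.549, 0.048, -1.233]
wrist_force: [0.6, -1.7, -0.4]
gripper_width: 0.218
bin_plugs [([343.3, 241.1], 0.77, [0.5856, 0.0114, 0.022]), ([324.9, 203.0], 0.66, [0.5825, 0.1451, 0.022]), ([376.8, 312.0], 0.22, [0.5887, -0.1817, 0.022])] [([321.0, 272.4], 0.79, [0.5933, 0.0266, 0.022])]
plug_a [([480.8, 420.5], 0.66, [0.6628, -0.4066, 0.022]), ([321.1, 236.7], 0.61, [0.5463, 0.0359, 0.022]), ([208.3, 185.2], 0.59, [0.3407, 0.282, 0.022]), ([335.4, 235.8], 0.48, [0.5748, 0.0313, 0.022])] [([326.2, 258.7], 0.65, [0.5454, 0.0309, 0.022]), ([326.5, 268.2], 0.55, [0.5768, 0.0374, 0.022])]
drawer_handle [([353.5, 269.4], 0.9, [0.5813, -0.0715, 0.022])] [([280.2, 251.7], 0.88, [0.5456, -0.0885, 0.022]), ([449.4, 222.8], 0.51, [0.3473, 0.3338, 0.022]), ([328.5, 259.1], 0.31, [0.5455, 0.0368, 0.022])]
0.21304188788380102
mm tool axes after spin: [-4.   9.8  2.5] y axis [-0.007  0.059 -0.998] yaw -1.73 rpy [-1.558  0.058 -1.233]
```

Held: the opening stays at 0.21, about 18 mm. I turn to the drawer's direction and carry it above the bin.

```bash
python3 -m crank '[[0,0,0,0.12],[0,0,0,0.12],[0,0,0,0.12],[0,0,0,0.12],[0,0,0,0.016],[0,0,0,0],[0,0,0,0]]'
python3 - <<'E'
from h import *
go([.61,.018,.16])
E
```

```text
t: 16.12
position: [0.5466, -0.2685, 0.1407]
orientation: [-1.585, 0.057, -1.727]
wrist_force: [0.4, -0.5, -0.1]
gripper_width: 0.212
mm tool axes after spin: [-293.5   -2.9   18. ] y axis [-0.005  0.058 -0.998] yaw -1.727 rpy [-1.585  0.057 -1.727]
```

```bash
python3 -m crank '[[-20,-2,2,0],[-36,-1,2,0],[-36,0,2,0],[-36,0,2,0],[-36,0,2,0],[-36,0,2,0],[-36,0,2,0],[-36,0,2,0],[-21,0,2,0],[0,0,0,0],[0,0,0,0]]'
python3 - <<'E'
from h import *
p=r.capture("wrist");np.savez("w6.npz",**{k:np.array(p[k]) for k in("img","intrinsics","cam_to_world")})
cv2.imwrite("pics/w6.png",p["img"])
print(r.observe()["position"],[(d["point"],round(d["conf"],2),atz(p,d["point"],.019).tolist()) for d in r.landmark_of(p,"bin_plugs")],[(d["point"],round(d["conf"],2),atz(p,d["point"],.022).tolist()) for d in r.landmark_of(p,"plug_a")])
E
```

```text
t: 17.03
position: [0.611, 0.0184, 0.1603]
orientation: [-1.584, 0.056, -1.726]
wrist_force: [-0.1, -0.4, -0.7]
gripper_width: 0.211
[0.61062621 0.01730625 0.16019962] [([301.9, 224.9], 0.62, [0.5926, 0.0286, 0.019])] [([271.8, 223.8], 0.9, [0.5719, 0.0333, 0.022])]
```

View pics/w6.png

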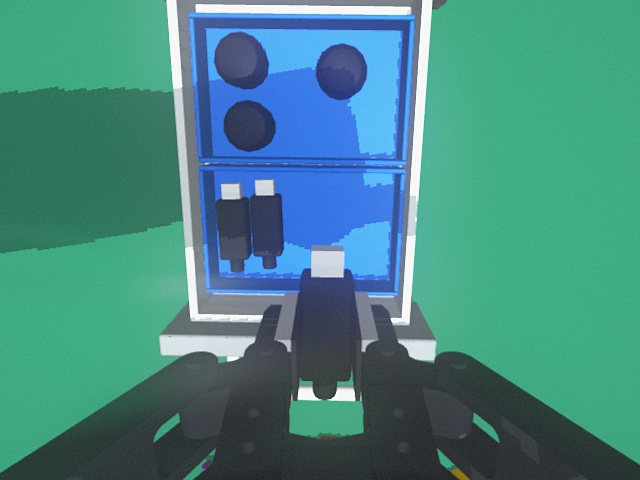

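Seen from above the drawer: the plugs bin spans (201–406, 168–293), its two plugs are at (233,230) and (267,225), and the right half is free.

```bash
python3 - <<'E'
from h import *
w=dict(np.load("w6.npz"))
C=[atz(w,x,.047) for x in((201,168),(406,168),(397,292),(208,293))];print(C,[np.linalg.norm(C[i]-C[i-1]).round(4) for i in range(4)]);c=sum(C)/4;print("centre",c)
ux=np.array([.159,.987,0]);uy=np.array([-.987,.159,0])
for n,x,z in(("plugB edge",(283,225),.036),("right wall inner floor",(393,225),.025),("plugB mid",(267,225),.038)):
    d=atz(w,x,z)-c;print(n,(d@ux).round(4),(d@uy).round(4))
t=c-.028*uy;print(t);go([t[0],t[1],.062]);go([t[0],t[1],.041])
E
```

```text
[array([0.5393, 0.0798, 0.047 ]), array([0.6656, 0.0604, 0.047 ]), array([ 0.651 , -0.0206,  0.047 ]), array([ 0.5249, -0.0025,  0.047 ])] [np.float64(0.0836), np.float64(0.1278), np.float64(0.0823), np.float64(0.1274)]
centre [0.5952   0.029275 0.047   ]
plugB edge 0.0025 0.014
right wall inner floor 0.0009 -0.0617
plugB mid 0.0029 0.0245
[0.622836 0.024823 0.047   ]
mm tool axes after spin: [-5.  98.5 12.2] y axis [-0.005  0.057 -0.998] yaw -1.73 rpy [-1.585  0.056 -1.73 ]
mm tool axes after spin: [ -3.8 119.4  12.5] y axis [-0.005  0.057 -0.998] yaw -1.73 rpy [-1.585  0.056 -1.73 ]
```

```bash
python3 -m crank '[[-2,20,5,0],[-1,30,5.3,0],[-1,30,0,0],[0,18,0,0],[0,0,0,0]]'; python3 -m crank '[[0,10,0,0],[0,8,0,0],[0,0,0,0],[0,0,0,0]]'
python3 - <<'E'
from h import *
go([.621,.025,.037]);print(r.observe()["wrist_force"])
E
```

```text
t: 17.6
position: [0.6172, 0.0237, 0.0581]
orientation: [-1.593, 0.055, -1.732]
wrist_force: [0.1, -0.2, -0.6]
gripper_width: 0.214
t: 17.93
position: [0.6216, 0.0259, 0.0453]
orientation: [-1.583, 0.057, -1.73]
wrist_force: [-0.7, 1.1, -0.8]
gripper_width: 0.215
mm tool axes after spin: [ 1.4  8.2 -0.3] y axis [-0.003  0.058 -0.998] yaw -1.73 rpy [-1.583  0.057 -1.73 ]
[-0.68024153  1.10225141 -0.80408521]
```

```bash
python3 -m crank '[[0,4,0,0],[0,3,0,0],[0,0,0,0]]'; python3 -m crank '[[0,0,0,0],[0,0,0,0],[0,0,0,0],[0,0,0,0]]' 0.66; python3 -m crank '[[0,-10,0,0],[0,-20,0,0],[0,-25,0,0],[0,-30,0,0],[0,-30,0,0],[0,-10,0,0],[0,0,0,0]]'
python3 - <<'E'
from h import *
p=r.capture("wrist");np.savez("w7.npz",**{k:np.array(p[k]) for k in("img","intrinsics","cam_to_world")})
cv2.imwrite("pics/w7.png",p["img"])
E
```

```text
t: 18.18
position: [0.6211, 0.0267, 0.0377]
orientation: [-1.584, 0.056, -1.729]
wrist_force: [-0.3, -0.7, -0.2]
gripper_width: 0.211
t: 18.52
position: [0.6213, 0.0267, 0.0379]
orientation: [-1.584, 0.056, -1.729]
wrist_force: [-0.0, -0.7, -0.6]
gripper_width: 0.342
t: 19.1
position: [0.6243, 0.0192, 0.1668]
orientation: [-1.576, 0.058, -1.729]
wrist_force: [0.1, 0.2, -0.4]
gripper_width: 0.343
```

View pics/w7.png

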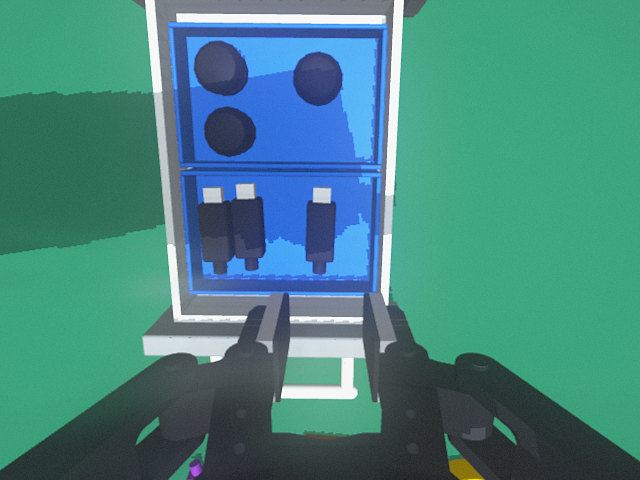

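The stray lies flat in the plugs bin at (320,235), next to the other two. The rounds are still in their bin. Next I locate the bar and go down just outside it with the jaws shut.

```bash
python3 - <<'E'
from h import *
w=dict(np.load("w7.npz"));e=atz(w,(350,393),.048);print("bar far end",e)
b=np.array([.5784,-.0872,.04]);ux=np.array([.159,.987,0]);print((e-b)@ux,(e-b)@[.987,-.159,0])
v=dict(np.load("w5.npz"));print("brown",atz(v,(424,113),.005),atz(v,(463,140),.005))
t=b-.036*ux;go([t[0],t[1],.16]);go(t)
E
```

```text
bar far end [ 0.6226 -0.0959  0.048 ]
-0.0015590999999999969 0.04500870000000001
brown [ 0.5684 -0.1705  0.005 ] [ 0.5933 -0.1763  0.005 ]
mm tool axes after spin: [148.2  -3.9 -27.1] y axis [-0.     0.058 -0.998] yaw -1.73 rpy [-1.58   0.057 -1.73 ]
mm tool axes after spin: [155.  115.9 -26. ] y axis [-0.     0.058 -0.998] yaw -1.73 rpy [-1.58   0.057 -1.73 ]
```

```bash
python3 -m crank '[[22,-1,-4,0],[35,-1,-6,0],[35,-1,-6,0],[35,-1,-6,0],[21,0,-5,0],[0,0,0,0],[0,0,0,0]]' 1; python3 -m crank '[[0,20,0,0],[1,30,0,0],[2,30,0,0],[2,25,0,0],[2,14,1,0],[0,0,0,0],[0,0,0,0]]'
python3 - <<'E'
from h import *
go([.5727,-.1227,.04]);u=np.array([.159,.987,0]);go(np.array([.5727,-.1227,.04])+.2*u)
E
```

```text
t: 19.73
position: [0.5699, -0.1231, 0.1565]
orientation: [-1.588, 0.057, -1.732]
wrist_force: [0.2, 0.6, 0.8]
gripper_width: 0.0
t: 20.32
position: [0.5701, -0.1212, 0.0378]
orientation: [-1.587, 0.057, -1.728]
wrist_force: [0.9, -0.2, -0.3]
gripper_width: 0.0
mm tool axes after spin: [ 0.9 -2.3  2.8] y axis [-0.007  0.059 -0.998] yaw -1.728 rpy [-1.587  0.057 -1.728]
mm tool axes after spin: [-198.7    9.1    3.4] y axis [-0.007  0.059 -0.998] yaw -1.728 rpy [-1.587  0.057 -1.728]
```

```bash
python3 -m crank '[[-8,0.4,1,0],[-6,0.4,1,0],[-5,0.3,1,0],[-5,0.3,0,0],[-6,0.4,0,0],[-8,0.4,0,0],[-10,0.6,0,0],[-12,0.7,0,0],[-12,0.7,0,0],[-12,0.7,0,0],[-12,0.7,0,0]]'; python3 -m crank '[[-12,0.7,0,0],[-12,0.7,0,0],[-12,0.7,0,0],[-12,0.7,0,0],[-12,0.7,0,0],[-10,0.6,0,0],[-8,0.4,0,0],[0,0,0,0]]'
```

```text
t: 21.23
position: [0.5893, -0.0267, 0.039]
orientation: [-1.584, 0.056, -1.729]
wrist_force: [1.4, -2.3, -0.1]
gripper_width: -0.002
t: 21.9
position: [0.6012, 0.0512, 0.0388]
orientation: [-1.585, 0.058, -1.728]
wrist_force: [-0.9, 0.2, -0.2]
gripper_width: -0.001
```

```bash
python3 -m crank '[[-8,0.5,0,0],[-8,0.5,0,0],[-8,0.5,0,0],[-6,0.4,0,0],[-4,0.2,0,0],[0,0,0,0]]'; python3 -m crank '[[-4,0.2,0,0],[-3,0.2,0,0],[0,0,0,0]]'; python3 -m crank '[[-4,0.2,0,0],[0,0,0,0]]'; python3 -m crank '[[-3,0.2,0,0],[0,0,0,0]]'
```

```text
t: 22.4
position: [0.607, 0.0839, 0.0388]
orientation: [-1.584, 0.058, -1.728]
wrist_force: [1.3, -0.5, -1.0]
gripper_width: -0.001
t: 22.65
position: [0.6082, 0.0902, 0.0389]
orientation: [-1.584, 0.057, -1.729]
wrist_force: [0.2, -0.9, 0.2]
gripper_width: 0.001
t: 22.82
position: [0.609, 0.0941, 0.039]
orientation: [-1.583, 0.057, -1.729]
wrist_force: [-0.6, 0.1, 0.1]
gripper_width: -0.002
t: 22.98
position: [0.6093, 0.097, 0.0389]
orientation: [-1.584, 0.057, -1.729]
wrist_force: [-0.4, 0.8, 0.9]
gripper_width: 0.0
```

```bash
python3 -m crank '[[-4,0.2,0,0],[0,0,0,0]]'; python3 -m crank '[[-4,0.2,0,0],[0,0,0,0]]'; python3 -m crank '[[-3,0.2,0,0],[0,0,0,0]]'
```

```text
t: 23.15
position: [0.6096, 0.0992, 0.0389]
orientation: [-1.583, 0.053, -1.73]
wrist_force: [-0.8, -5.3, 1.2]
gripper_width: -0.001
t: 23.32
position: [0.6096, 0.0994, 0.0389]
orientation: [-1.583, 0.045, -1.732]
wrist_force: [-1.1, -15.6, 5.1]
gripper_width: 0.002
t: 23.48
position: [0.6096, 0.0995, 0.0389]
orientation: [-1.583, 0.04, -1.734]
wrist_force: [-2.9, -21.6, 7.4]
gripper_width: 0.004
```

The drawer is shut: no more motion while the force rose to 22 N. I back off along the slide, lift and check.

```bash
python3 -m crank '[[8,-0.4,0,0],[15,-0.8,0,0],[15,-0.8,0,0],[0,-20,0,0],[0,-30,0,0],[30,-30,0,0],[30,-30,0,0],[30,-20,0,0],[0,0,0,0],[0,0,0,0]]'
python3 - <<'E'
from h import *
q=r.capture("side");s=r.capture("scene")
a=r.landmark_of(q,"drawer_handle");b=r.landmark_of(s,"drawer_handle");print(a,b)
if a and b:print(tri([(q,a[0]["point"]),(s,b[0]["point"])]))
cv2.imwrite("pics/f.png",cv2.resize(q["img"][90:480,150:550],(800,600)) if 0 else cv2.resize(np.hstack([q["img"][80:470,140:520],s["img"][130:350,130:510].repeat(1,0) if 0 else cv2.copyMakeBorder(s["img"][130:350,130:510],0,170,0,0,0)]),(800,410)))
E
```

```text
t: 24.32
position: [0.592, -0.0272, 0.1638]
orientation: [-1.581, 0.057, -1.733]
wrist_force: [-0.1, 0.5, -0.4]
gripper_width: -0.0
[{'point': [341.2, 200.3], 'conf': 0.75}] [{'point': [358.9, 275.2], 'conf': 0.75}]
(array([0.6085, 0.119 , 0.0459]), [0.0041, 0.0041])
```

View pics/f.png

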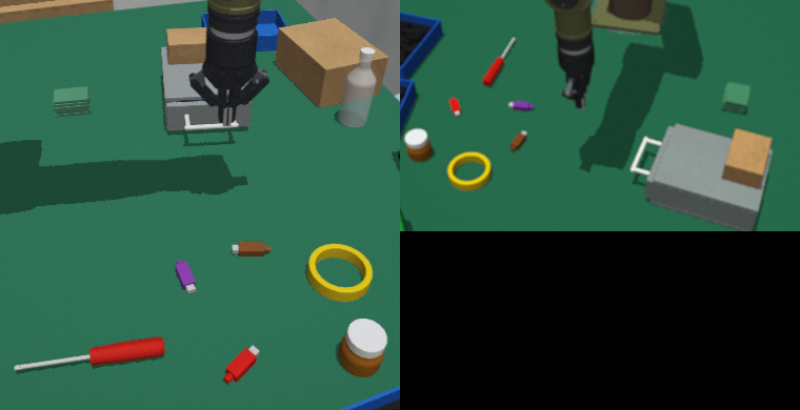

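The scene view shows the panel flush with the unit, the bench objects where they were, and the arm clear. I'll hand it in.

```bash
python3 -c "
from workcell import r
print(r.job_done(), r.observe()['t'])"
```

```text
the job is handed in; nothing more can be done
the job is handed in; nothing more can be done
```

I pulled the drawer out to its stop, put the black plug housing in the free half of the plugs bin, and pushed the drawer fully shut. I handed the job in at about 24.4 s, within the 58 s limit.

- **Stop felt:** the handle had moved about 0.195 m from its starting position. Two more commanded steps gave no motion while the reaction rose to 21 N.
- **Plug placed:** the wrist picture after release showed it lying flat beside the other two plugs, with the three round fittings still in their own bin.
- **Drawer shut:** it stopped moving while the push force rose to 22 N. The last pictures show the panel flush with the unit, and the brown, purple and red look-alikes and other bench objects where they were. I did not look inside the drawer after it was shut.

**What disagreed or went wrong:**
- Joint 6 reached its limit early on and left the tool tilted by about 3°. That pressed on the handle with up to 57 N (wrist-force reading) during the first pull, below the 120 N wrist limit. I corrected it by keeping the later moves level.
- The final two-camera fix of the handle, (0.609, 0.119, 0.046), had a 4 mm residual. It fits the shut position within that error.

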